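Index the rotating toiletries caddy and load the shampoo

ROBOT

A 7-joint arm with a two-finger parallel gripper is mounted at the origin on the work surface. World frame = base frame: x ahead of the robot, y to its left, z up, the work surface at z = 0. Lengths are in mm, angles in rad, forces in N, time in s.
With the tool pointing down it reaches from about 350 to 900 mm from the base axis. Payload 19.9 kg.
Tool frame: the origin (TCP) lies midway between the tips of the shut fingers; the grasp point (between the pads) lies behind it (robot.grip_depth is the z of the grasp point in the tool frame, in mm); z points along the fingers, y is the direction in which the jaws open and shut (so a half turn about z gives the same grasp; the last joint's range is limited). The gripper opens to 85 mm and grips with 20 to 120 N. Pads are 22 mm wide; open, the fingers measure 114 mm over their backs; the gripper's body (76 mm by 85 mm) begins 54 mm behind the grasp point. The pads swing forward as they close: fully open they stand 13 mm farther back than shut.
Start: joints at [1.2, 0.417, -0.01, 1.614, 0.005, 1.111, -0.053], TCP at [202.403, -591.299, 231.26] pointing down, gripper open.
Joint ranges: [-2.81, 2.81], [-0.39, 2.02], [-1.27, 1.25], [0.06, 2.57], [-1.19, 4.33], [0.19, 2], [-2.82, 2.82]. Speed limits (rad/s): [1.89, 1.89, 2.39, 2.39, 3.01, 3.01, 3.01].

INTERFACE

Orientations are given as a unit quaternion [x, y, z, w].
In Python, from cell import robot gives the robot as it stands. The module is installed in compiled form; this text tells all that it offers.
- The arm moves only by the shell command python3 -m handwheel 'ROWS' [FORCE]. ROWS is a JSON object of lists of equal length, an entry for each row: "travel": the shift along the world's x, y, z in units of 25 mm (1.0 is 25 mm), a list of three; "turn": the turn, a rotation vector about the world's x, y, z in units of 5 degrees (1.0 is 5 degrees), a list of three; "jaw": the finger opening in mm, from 0 to 85.4. In form: {"travel": [[x, y, z], ...], "turn": [[wx, wy, wz], ...], "jaw": [jaw, ...]}. A call has 1 to 10 rows; each row shifts and turns the commanded pose from where the row before left it; what a row does not reach is not made up. A row lasts 1/12 s, in which the tool goes at most 41.7 mm and 7.16 degrees, less where a joint would pass 70% of its speed; a pose out of reach is approached as far as the arm can. A call is refused whole if a number of a shift passes 1 or a number of a turn 1, either way. A call with a gripper value outside its range is refused whole. The fingers move at their own pace and stop on an object; FORCE is the grip in N (left out, the last holds). Time passes only in rows, so rows that do not move let the fingers close. It gives the time, the measured TCP pose, the force and the opening at its end, in the units of the state.
- robot.observe(): the state, without advancing time (a new reading comes with each control period).
- robot.snapshot(name): name is "side" or "top" or "wrist"; returns the picture (420x560x3 uint8, red, green, blue); there is no depth.
- robot.camera_info(name): a dict with "fx", "fy", "cx", "cy" (pixels), "k1" (the pictures are not rectified: a ray, as slopes to the right and down, at radius r is drawn at 1 + k1 r^2 times it, then the intrinsics apply), "cam_to_world" (4x4, takes a point from camera to world coordinates). Camera axes: x right, y up, looking along -z (the intrinsics and any distortion apply to the point x, -y, -z); pixel columns grow to the right and rows downward; lengths in mm; the calibration is good to about 2 mm. A picture is of the moment at which its call begins: read the wrist's pose just before it. camera_info takes no time and is no camera call; for the wrist camera it gives the pose at the moment of the call.
- robot.close_job(): hands the job in, once; it reports no verdict.
Trained networks look in the newest picture that a camera, given by its name, has taken for a name from the list of things; names that differ only in an ending like _2 or _b are one class to them, and where a whole thing is asked for, a point or a joint stands for the part that bears it (a point fixed in the world has none). Each returns a list of dicts, best first, with "conf" (0 to 1); they miss things now and then, are a little off and sometimes report something else, mostly with a low value. They report only what shows in the picture. A call takes as long as a camera call.
- robot.look_for(camera, thing): "location" ([row, column] in pixels, amid what is visible of it).
- robot.outline_of(camera, thing): "region" (420x560 bool, what is visible of it) and "location" ([row, column] in pixels, amid what is visible of it).
- robot.pinpoint(camera, thing): "location" ([row, column] in pixels: a listed point, or the origin of a listed thing).
The state is a dict: "clock": time; "q": joint angles; "joint_velocities": joint speeds; "effort": joint torques, N m; "ee_pos": TCP position; "eef_rot": TCP orientation; "force": force on the tool from outside, world axes, zero at the start; "torque": the same for the moment, N m; "finger_gap": finger opening in mm.
Only numpy, scipy, OpenCV 4.12 (cv2) and the standard library are available. Lean on these libraries where they do the work, as an engineer would, in place of code of your own. Each camera call takes 0.05 s, during which the arm holds its last target. There are 200 camera calls.

TASK

Turn the round toiletries caddy by its steel post until its empty orange compartment clicks into place in line with the orange pointer on the base. Then stand the green shampoo bottle upright in that compartment, without ever tipping it over, leaving the caddy clicked in there. Leave the other things on the counter where they stand.

Things in the scene. Friction and masses are not known exactly. Their poses are not given: they have to be found in the camera images.
- caddy_base: Fixed grey round base of the caddy, 224 mm in diameter, 18 mm high. Origin: centre of its underside, on the turning axis (vertical). Its own -x axis points along the orange pointer. It may stand anywhere and be yawed.
- pointer (a point): Outer end of the orange pointer, a low orange bar (22 mm wide, 10 mm high) sticking out of the base towards the robot side, 148 mm from the turning axis; its top is 10 mm above the counter.
- caddy (a joint): Angle of the round ivory tray (215 mm diameter, on the base), rad, positive counter-clockwise seen from above. 0 = orange compartment in line with the pointer. Spring detents at -3.14, -1.57, 0, +1.57 pull the tray in when let go within about 30 degrees; stops at -3.3 and +1.75. Passing a crest takes about 5 N at the post. Starts near -3.14 or -1.57.
- post (a point): Top centre of the upright round steel turning post on the tray: 22 mm diameter, its top 134 mm above the counter, 105 mm above the tray floor, 92 mm from the turning axis, 135 degrees counter-clockwise (from above) from the orange compartment. It turns with the tray; all else in the tray stays lower than 85 mm above the counter.
- pocket (a point): Floor centre of the empty orange compartment, 60 mm from the turning axis, 30 mm above the counter; its own -x points outwards. A quarter of the tray between two 4 mm dividers and the orange rim (inner radius 101 mm), walls 36 mm high, orange disc on its floor; an 80 mm circle fits in. The other quarters hold a blue-lidded jar, a carton and an amber jar, fixed.
- shampoo: Bright green round bottle with a white label band and white cap, standing upright; body 48 mm diameter up to 98 mm, cap 28 mm diameter, 128 mm high overall, about 150 g. Origin: centre of its underside, z up along the bottle. It may stand left or right of the caddy.
- mouthwash: Blue bottle of the same shape with a black cap; leave alone. Origin: centre of its underside.
- tissues: Green flat pack of tissues, 110 x 70 x 26 mm, lying; leave alone. Origin: centre of its underside.
- carton: Orange open carton, 90 x 75 x 70 mm; leave alone. Origin: centre of its underside.
- tumbler: Blue tumbler, 72 mm diameter, 95 mm high, with two toothbrushes up to 175 mm; leave alone. Origin: centre of its underside.
- soapdish: White soap dish with soap, 125 x 90 x 28 mm; leave alone. Origin: centre of its underside.
- hairbrush: Wooden hairbrush, 185 mm long, 38 mm high, lying bristles down; leave alone. Origin: on the counter under its middle.

How it is judged (in metres and radians):
On the way, in this order (a step that is already met when the one before it is completed fails the run):
1. the tray rests in the detent with the orange compartment at the pointer (within 5 degrees) (value of joint caddy between -0.09 and 0.09 rad and velocity of joint caddy between -0.1 and 0.1 rad/s), for 0.2 s.
2. the shampoo bottle stands upright on the floor of the orange compartment (horizontal distance between shampoo and pocket below 0.045 m and z of shampoo in the frame of pocket between -0.008 and 0.008 m and angle between shampoo's own z axis and vertical below 0.15 rad), for 0.2 s.
At the end, for the whole second after the job is handed in: The tray rests at joint angle 0 within 0.09 rad (5 degrees), and the shampoo bottle stands at rest on the floor of the orange compartment (base within 45 mm sideways and 8 mm in height of its floor centre), upright within 0.15 rad (all of step 1 and all of step 2 and linear speed of shampoo below 0.03 m/s); the robot touches nothing.
It fails at once if the shampoo bottle is tipped over (more than 0.8 rad) (angle between shampoo's own z axis and vertical above 0.8 rad).
It fails at once if another thing on the counter is moved by more than 30 mm (distance of any of mouthwash, tissues, carton, tumbler, soapdish, hairbrush from where it was at the start of the episode above 0.03 m).
It also fails if it takes over 72 s, if anything falls off the work surface, if the arm or the gripper's body presses on something with over 40 N, if the wrist force passes 120 N, or if a joint passes its speed limit or range.

## Working session

There is one attempt and no reset: what is moved stays moved. The work goes in short steps, Python scripts to look and compute and a shell command to move; the robot and the scene stay as the last step left them, time stands still between calls to the robot, and variables do not carry over. Pictures are saved under pics/ and viewed, about 8 in all and at most 12, crops included, and the job is handed in when it is done.

```bash
mkdir -p pics; cat > h.py <<'E'
import numpy as np, cv2
from cell import robot
def ray(cam,rc,info=None):
    i=info or robot.camera_info(cam); K=np.array([[i['fx'],0,i['cx']],[0,i['fy'],i['cy']],[0,0,1.]])
    u=cv2.undistortPoints(np.array([[[rc[1],rc[0]]]],float),K,np.array([i['k1'],0,0,0,0.]))[0,0]
    # k1 model forward: x(1+k1 r^2)
    M=np.array(i['cam_to_world']); return M[:3,3],M[:3,:3]@np.array([u[0],-u[1],-1])
def atz(cam,rc,z,info=None):
    o,d=ray(cam,rc,info); return o+d*(z-o[2])/d[2]
def snap(cam,name):
    p=robot.snapshot(cam); cv2.imwrite(f'pics/{name}.png',p[:,:,::-1]); return p
E
python3 - <<'E'
from h import *
np.set_printoptions(precision=1,suppress=True)
for c in('top','side'):
    snap(c,c+'1')
    for t,z in(('caddy_base',0),('pointer',10),('post',134),('pocket',30),('shampoo',0),('mouthwash',0),('tissues',0),('carton',0),('tumbler',0),('soapdish',0),('hairbrush',0)):
        r=robot.pinpoint(c,t)
        for k in r[:2]: print(c,t,round(k['conf'],2),np.array(k['location']),atz(c,k['location'],z))
s=robot.observe();print(s['clock'],s['ee_pos'],s['eef_rot'],s['finger_gap'],robot.grip_depth)
E
```

```text
top caddy_base 0.6 [215.5 304.2] [577.4 -36.2   0. ]
top caddy_base 0.51 [270.3 301.2] [428. -26.   0.]
top pointer 0.83 [268.7 302.8] [432.7 -29.9  10. ]
top pointer 0.48 [166.4 430.7] [ 709.6 -388.9   10. ]
top post 0.89 [245.6 313.9] [493.2 -51.3 134. ]
top pocket 0.69 [199.4 291.1] [619.    0.2  30. ]
top shampoo 0.72 [237.8 186.2] [519.2 287.5   0. ]
top mouthwash 0.62 [232.2 409.8] [ 528.4 -326.8    0. ]
top tissues 0.85 [165.3 179. ] [720.2 308.8   0. ]
top carton 0.74 [148.8 359.8] [ 762. -194.    0.]
top soapdish 0.71 [202.9 112.9] [617.2 492.3   0. ]
top hairbrush 0.72 [168.2 431.6] [ 706.2 -394.4    0. ]
side caddy_base 0.76 [266.  269.9] [581.  -40.6   0. ]
side pointer 0.95 [263.1 214.7] [437.5 -25.8  10. ]
side post 0.73 [233.6 234.1] [494.1 -53.9 134. ]
side pocket 0.73 [249.4 285.3] [624.4 -13.2  30. ]
side shampoo 0.83 [187.  243.5] [527.4 311.8   0. ]
side mouthwash 0.65 [361.3 257.3] [ 529.2 -327.3    0. ]
side tissues 0.57 [187.5 301.3] [707.9 291.4   0. ]
side carton 0.65 [301.9 347.4] [ 759.2 -180.4    0. ]
side tumbler 0.61 [227.3 343.6] [803.3  92.2   0. ]
side soapdish 0.85 [152.9 264.8] [608.9 499.8   0. ]
side hairbrush 0.8 [383.2 342.1] [ 703.8 -397.9    0. ]
side hairbrush 0.58 [185.  301.6] [710.5 304.4   0. ]
1.2 [ 202.4 -591.3  231.3] [ 1.   0.2 -0.  -0. ] 85.23191436972735 -18.700000000000003
```

View pictures.

View pics/top1.png

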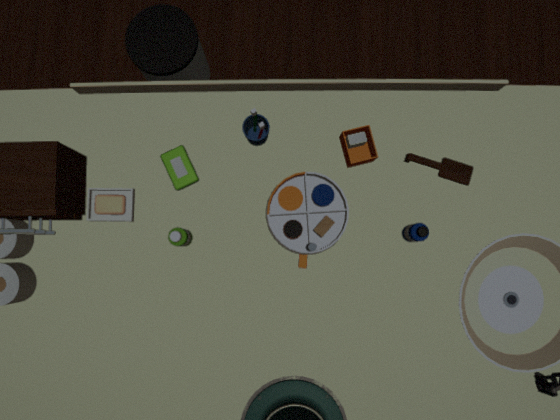

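View pics/side1.png

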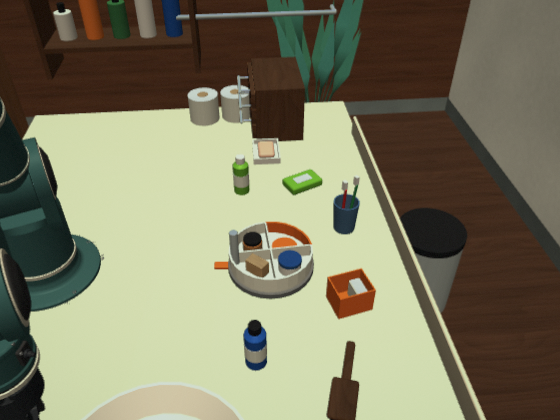

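The top view shows the orange compartment at about (198,290), the post at (246,312), the pointer at (262,303), and the green bottle at left (237,180). The side view agrees: post at (240,234), bottle at (177,241). The axis is at about (582,-39) and the post at about (493,-52), so the tray sits at roughly -120° and has to turn about +120° counter-clockwise. I'll move to the post now.

```bash
python3 -m handwheel '{"travel":[[0.5,1,0],[0.5,1,0],[0.5,1,0],[0.5,1,0],[0.5,1,0],[0.5,1,0],[0.5,1,0],[0.5,1,0],[0.5,1,0],[0.5,1,0]],"turn":[[0,0,0],[0,0,0],[0,0,0],[0,0,0],[0,0,0],[0,0,0],[0,0,0],[0,0,0],[0,0,0],[0,0,0]],"jaw":[85,85,85,85,85,85,85,85,85,85]}' 40
python3 - <<'E'
from h import *
from scipy.spatial.transform import Rotation as R
s=robot.observe();print(np.round(s['q'],2),np.round(s['ee_pos'],1));print(R.from_quat(s['eef_rot']).as_matrix().round(2))
E
```

```text
clock: 2.03
ee_pos: [327.8, -340.1, 231.5]
eef_rot: [0.986, 0.164, 0.0, 0.0]
force: [0.7, -0.5, -0.5]
finger_gap: 85.1
[ 0.88  0.15 -0.16  1.98  0.03  1.02 -0.53] [ 327.8 -340.1  231.5]
[[ 0.95  0.32  0.  ]
 [ 0.32 -0.95 -0.  ]
 [ 0.    0.   -1.  ]]
```

```bash
python3 -m handwheel '{"travel":[[0.55,0.96,0],[0.55,0.96,0],[0.55,0.96,0],[0.55,0.96,0],[0.55,0.96,0],[0.55,0.96,0],[0.55,0.96,0],[0.55,0.96,0],[0.55,0.96,0],[0.55,0.96,0]],"turn":[[0,0,-0.2],[0,0,-0.2],[0,0,-0.2],[0,0,-0.2],[0,0,-0.2],[0,0,-0.2],[0,0,-0.2],[0,0,-0.2],[0,0,-0.2],[0,0,-0.2]],"jaw":[85,85,85,85,85,85,85,85,85,85]}'
python3 -m handwheel '{"travel":[[0.55,0.96,0],[0.55,0.96,0],[0,0,0],[0,0,0]],"turn":[[0,0,0],[0,0,0],[0,0,0],[0,0,0]],"jaw":[85,85,85,85]}'
python3 - <<'E'
from h import *
s=robot.observe();print(np.round(s['q'],2),np.round(s['ee_pos'],1))
i=robot.camera_info('wrist');snap('wrist','w1')
for t,z in(('caddy_base',0),('pointer',10),('post',134),('pocket',30)):
    for k in robot.pinpoint('wrist',t)[:2]: print(t,round(k['conf'],2),np.round(k['location']),atz('wrist',k['location'],z,i).round(1))
E
```

```text
clock: 2.87
ee_pos: [465.4, -100.1, 231.5]
eef_rot: [0.997, 0.077, 0.0, 0.0]
force: [-0.5, -0.9, 0.5]
finger_gap: 85.3
clock: 3.2
ee_pos: [492.8, -52.0, 231.2]
eef_rot: [0.997, 0.079, -0.0, -0.0]
force: [0.0, -0.3, 0.0]
finger_gap: 84.7
[ 0.41  0.21 -0.42  1.92  0.1   1.04 -1.46] [492.8 -52.  231.2]
caddy_base 0.6 [ 96. 280.] [579.  -41.5   0. ]
pointer 0.56 [222. 249.] [438.3 -27.9  10. ]
pointer 0.2 [188. 513.] [ 526.1 -322.4   10. ]
post 0.89 [216. 271.] [491.1 -47.8 134. ]
pocket 0.65 [ 40. 240.] [622.8   3.9  30. ]
```

View pics/w1.png

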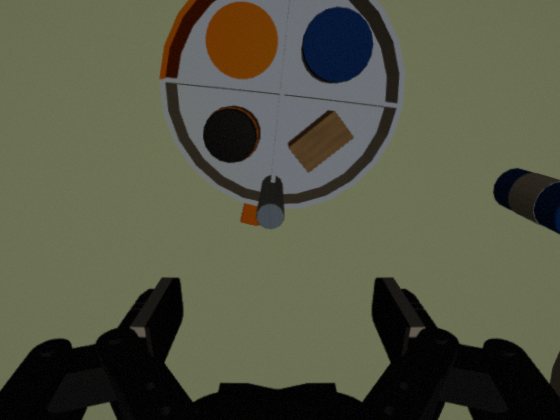

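The wrist picture shows the post top at (216,271), midway between the open fingers, and the axis at about (95,281). That puts the post at about (491,-48). Next I descend and grip it.

```bash
python3 -m handwheel '{"travel":[[-0.06,0.14,-0.88],[0,0,-0.88],[0,0,-0.88],[0,0,-0.88],[0,0,-0.88],[0,0,-0.88],[0,0,0],[0,0,0],[0,0,0],[0,0,0]],"turn":[[0,0,0],[0,0,0],[0,0,0],[0,0,0],[0,0,0],[0,0,0],[0,0,0],[0,0,0],[0,0,0],[0,0,0]],"jaw":[85,85,85,85,85,85,85,15,15,15]}' 40
python3 -m handwheel '{"travel":[[0,0,0],[0,0,0],[0,0,0],[0,0,0],[0,0,0]],"turn":[[0,0,0],[0,0,0],[0,0,0],[0,0,0],[0,0,0]],"jaw":[15,15,15,15,15]}'
python3 - <<'E'
from h import *
s=robot.observe();c=np.array([581,-40]);p=np.array(s['ee_pos'][:2]);r=92
v=p-c;a=np.degrees(np.arctan2(v[1],v[0]))%360;print(s['ee_pos'],s['finger_gap'],np.hypot(*v),a)
# 
prev=p
for k in range(1,28):
    th=np.radians(a+5*k);q=c+r*np.array([np.cos(th),np.sin(th)]);print(k,round(a+5*k),((q-prev)/25).round(2));prev=q
E
```

```text
clock: 4.28
ee_pos: [491.6, -50.0, 100.7]
eef_rot: [0.997, 0.077, 0.001, 0.0]
force: [0.0, -0.2, 1.0]
finger_gap: 51.0
clock: 4.7
ee_pos: [491.3, -49.9, 100.1]
eef_rot: [0.997, 0.077, 0.001, 0.0]
force: [-3.3, -0.3, 11.8]
finger_gap: 20.8
[491.31799307 -49.9384413  100.13673705] 20.76441777580573 90.23100898412538 186.3236402673382
1 191 [-0.02 -0.33]
2 196 [ 0.08 -0.31]
3 201 [ 0.1 -0.3]
4 206 [ 0.13 -0.29]
5 211 [ 0.15 -0.28]
6 216 [ 0.18 -0.27]
7 221 [ 0.2  -0.25]
8 226 [ 0.22 -0.23]
9 231 [ 0.24 -0.21]
10 236 [ 0.26 -0.19]
11 241 [ 0.27 -0.17]
12 246 [ 0.29 -0.14]
13 251 [ 0.3  -0.12]
14 256 [ 0.31 -0.09]
15 261 [ 0.31 -0.06]
16 266 [ 0.32 -0.03]
17 271 [ 0.32 -0.01]
18 276 [0.32 0.02]
19 281 [0.32 0.05]
20 286 [0.31 0.08]
21 291 [0.3 0.1]
22 296 [0.29 0.13]
23 301 [0.28 0.15]
24 306 [0.27 0.18]
25 311 [0.25 0.2 ]
26 316 [0.23 0.22]
27 321 [0.21 0.24]
```

```bash
python3 -m handwheel '{"travel":[[0.02,-0.32,0],[0.08,-0.31,0],[0.1,-0.3,0],[0.13,-0.29,0],[0.15,-0.28,0],[0.18,-0.27,0],[0.2,-0.25,0]],"turn":[[0,0,1],[0,0,1],[0,0,1],[0,0,1],[0,0,1],[0,0,1],[0,0,1]],"jaw":[15,15,15,15,15,15,15]}'
```

```text
clock: 5.28
ee_pos: [512.7, -101.3, 100.1]
eef_rot: [0.927, 0.375, 0.0, 0.001]
force: [-3.3, -0.8, 10.6]
finger_gap: 20.8
```

```bash
python3 -m handwheel '{"travel":[[0.22,-0.23,0],[0.24,-0.21,0],[0.26,-0.19,0],[0.27,-0.17,0],[0.29,-0.14,0],[0.3,-0.12,0],[0.31,-0.09,0],[0.31,-0.06,0],[0.32,-0.03,0],[0.32,-0.01,0]],"turn":[[0,0,1],[0,0,1],[0,0,1],[0,0,1],[0,0,1],[0,0,1],[0,0,1],[0,0,1],[0,0,1],[0,0,1]],"jaw":[15,15,15,15,15,15,15,15,15,15]}'; python3 -c "
from h import *
s=robot.observe();print(np.round(s['q'],2),np.round(s['ee_pos'],1))"
```

```text
clock: 6.12
ee_pos: [583.9, -133.7, 100.2]
eef_rot: [0.682, 0.732, -0.001, 0.001]
force: [-2.8, -5.5, 9.8]
finger_gap: 20.8
[ 0.67  0.62 -0.66  1.77  0.47  0.92 -0.13] [ 583.9 -133.7  100.2]
```

```bash
python3 -m handwheel '{"travel":[[0.32,0.04,0],[0.32,0.06,0],[0.31,0.08,0],[0.3,0.1,0],[0.29,0.13,0],[0.28,0.15,0],[0.27,0.18,0],[0.25,0.2,0],[0,0,0],[0,0,0]],"turn":[[0,0,1],[0,0,1],[0,0,1],[0,0,1],[0,0,1],[0,0,1],[0,0,1],[0,0,1],[0,0,0],[0,0,0]],"jaw":[15,15,15,15,15,15,15,15,15,15]}'; python3 -m handwheel '{"travel":[[0,0,0],[0,0,0],[0,0,0],[0,0,0],[0,0,0],[0,0,0],[0,0,1],[0,0,1],[0,0,1],[0,0,1]],"turn":[[0,0,0],[0,0,0],[0,0,0],[0,0,0],[0,0,0],[0,0,0],[0,0,0],[0,0,0],[0,0,0],[0,0,0]],"jaw":[60,60,60,60,60,60,60,60,60,60]}'; python3 - <<'E'
from h import *
s=robot.observe();print(np.round(s['q'],2),np.round(s['ee_pos'],1))
snap('top','t2');snap('side','s2')
for c in('top','side'):
  for t,z in(('caddy_base',0),('pointer',10),('post',134),('pocket',30),('shampoo',0)):
    for k in robot.pinpoint(c,t)[:1]: print(c,t,round(k['conf'],2),np.round(k['location']),atz(c,k['location'],z).round(1))
E
```

```text
clock: 6.95
ee_pos: [643.6, -110.0, 100.3]
eef_rot: [0.392, 0.92, -0.0, 0.002]
force: [7.7, -9.4, 4.6]
finger_gap: 21.0
clock: 7.78
ee_pos: [641.7, -107.9, 200.4]
eef_rot: [0.391, 0.92, 0.0, -0.0]
force: [-0.2, -0.3, 0.3]
finger_gap: 59.8
[ 0.7   0.64 -0.87  1.55  0.51  1.19  0.51] [ 641.7 -107.9  200.4]
top caddy_base 0.88 [217. 306.] [572.7 -41.9   0. ]
top pointer 0.68 [269. 298.] [432.5 -18.   10. ]
top post 0.68 [185. 337.] [ 644.4 -111.7  134. ]
top pocket 0.9 [236. 308.] [519.7 -43.6  30. ]
top shampoo 0.63 [238. 184.] [517.6 293.5   0. ]
side pointer 0.85 [264. 215.] [437.5 -30.2  10. ]
side post 0.56 [248. 297.] [ 639.5 -120.6  134. ]
side pocket 0.58 [260. 248.] [524.5 -43.   30. ]
side shampoo 0.7 [188. 245.] [530.6 306.3  -0. ]
```

View pics/s2.png

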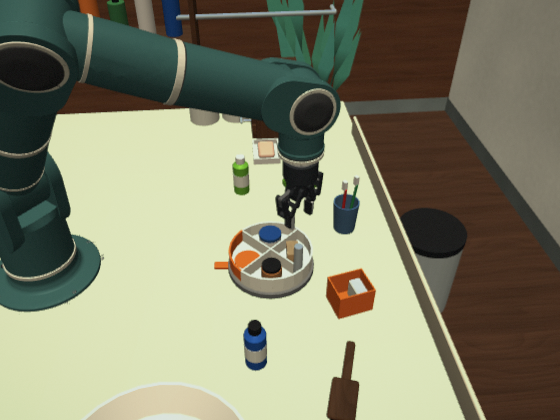

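The side view shows the tray turned: the orange compartment is now at (258,246), on the pointer side, and the post is at (250,297). I'll check the angle from above on the way to the bottle.

```bash
python3 -m handwheel '{"travel":[[-0.6,0.5,1],[-0.7,0.6,1],[-0.7,0.6,0.3],[-0.7,0.6,0],[-0.6,0.6,0],[0,0,0],[0,0,0]],"turn":[[0,0,-1],[0,0,-1],[0,0,-1],[0,0,-1],[0,0,0],[0,0,0],[0,0,0]],"jaw":[85,85,85,85,85,85,85]}'; python3 - <<'E'
from h import *
s=robot.observe();print(np.round(s['q'],2),np.round(s['ee_pos'],1))
i=robot.camera_info('wrist');snap('wrist','w2')
for t,z in(('caddy_base',0),('pointer',10),('post',134),('pocket',30)):
    for k in robot.pinpoint('wrist',t)[:1]: print(t,round(k['conf'],2),np.round(k['location']),atz('wrist',k['location'],z,i).round(1))
E
```

```text
clock: 8.97
ee_pos: [559.0, -35.0, 257.1]
eef_rot: [0.545, 0.839, -0.0, 0.0]
force: [1.2, 0.1, -0.6]
finger_gap: 84.6
[ 0.71  0.4  -0.89  1.73  0.34  1.18  0.14] [559.  -35.  257.1]
caddy_base 0.89 [189. 293.] [584.8 -45.9   0. ]
pointer 0.65 [124. 178.] [432.9 -27.6  10. ]
post 0.79 [311. 326.] [ 641.8 -110.7  134. ]
pocket 0.74 [165. 244.] [519.5 -37.   30. ]
```

View pics/w2.png

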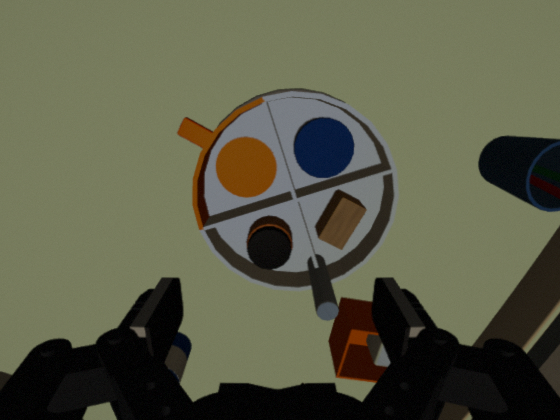

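The wrist view shows the pointer at (130,190), the orange disc at (167,247), the centre at (193,294) and the post top at (310,327), nearly in line. I'll put a number on the angle from the colour centroids.

```bash
python3 - <<'E'
from h import *
im=cv2.imread('pics/w2.png');hsv=cv2.cvtColor(im,cv2.COLOR_BGR2HSV)
m=cv2.inRange(hsv,(5,180,150),(20,255,255))
n,l,st,ce=cv2.connectedComponentsWithStats(m)
i=robot.camera_info('wrist')
for k in range(1,n):
    if st[k,4]>60: print(st[k],ce[k].round(1))
D=[k for k in range(1,n) if st[k,4]>1500 and abs(ce[k][0]-247)<10]
for k in D: print('disc',atz('wrist',ce[k][::-1],30.5,i))
# pointer bar: pixels left of rim
mm=m.copy();mm[:,209:]=0;mm[160:]=0
ys,xs=np.nonzero(mm);P=np.array([atz('wrist',(y,x),10,i)[:2] for y,x in zip(ys,xs)])
c=P.mean(0);w,v=np.linalg.eigh(np.cov((P-c).T));d=v[:,1]*np.sign(-v[0,1]);print('bar',c,np.degrees(np.arctan2(d[1],d[0])),np.sqrt(w),((P-c)@d).max())
E
```

```text
<stdin>:13: RuntimeWarning: Mean of empty slice.
  ret = ret.dtype.type(ret / rcount)
  avg = a.mean(axis, **keepdims_kw)
  ret = um.true_divide(
<stdin>:13: RuntimeWarning: Degrees of freedom <= 0 for slice
  c *= np.true_divide(1, fact)
  c *= np.true_divide(1, fact)
Traceback (most recent call last):
ValueError: not enough values to unpack (expected 2, got 0)

During handling of the above exception, another exception occurred:

Traceback (most recent call last):
numpy.linalg.LinAlgError: 0-dimensional array given. Array must be at least two-dimensional
```

```bash
python3 -m handwheel '{"travel":[[-0.1,0.95,0],[-0.1,0.95,0],[-0.1,0.95,0],[-0.1,0.95,0],[-0.1,0.95,0],[-0.1,0.95,0],[-0.1,0.95,0],[-0.1,0.95,0],[-0.1,0.95,0],[-0.1,0.95,0]],"turn":[[0,0,-0.5],[0,0,-0.5],[0,0,-0.5],[0,0,-0.5],[0,0,-0.5],[0,0,-0.5],[0,0,-0.5],[0,0,-0.5],[0,0,-0.5],[0,0,-0.5]],"jaw":[85,85,85,85,85,85,85,85,85,85]}'; python3 -m handwheel '{"travel":[[-0.1,0.95,0],[-0.1,0.95,0],[-0.1,0.95,0],[0,0.5,0],[0,0,0],[0,0,0]],"turn":[[0,0,0],[0,0,0],[0,0,0],[0,0,0],[0,0,0],[0,0,0]],"jaw":[85,85,85,85,85,85]}'; python3 - <<'E'
from h import *
s=robot.observe();print(np.round(s['q'],2),np.round(s['ee_pos'],1))
i=robot.camera_info('wrist');snap('wrist','w3')
for k in robot.pinpoint('wrist','shampoo')[:1]: print(round(k['conf'],2),np.round(k['location']),atz('wrist',k['location'],0,i).round(1))
for k in robot.outline_of('wrist','shampoo')[:1]: print(k['conf'],k['location'])
E
```

```text
clock: 10.05
ee_pos: [534.5, 202.9, 256.5]
eef_rot: [0.715, 0.699, -0.0, -0.0]
force: [0.5, -0.9, -0.0]
finger_gap: 84.7
clock: 10.55
ee_pos: [526.9, 286.0, 256.3]
eef_rot: [0.714, 0.701, -0.0, -0.0]
force: [-0.0, -1.5, 0.4]
finger_gap: 84.7
[ 0.08  0.47 -0.85  1.63  0.37  1.21 -0.87] [526.9 286.  256.3]
0.95 [168. 274.] [522.5 292.1   0. ]
0.89 [181.8, 273.8]
```

View pics/w3.png

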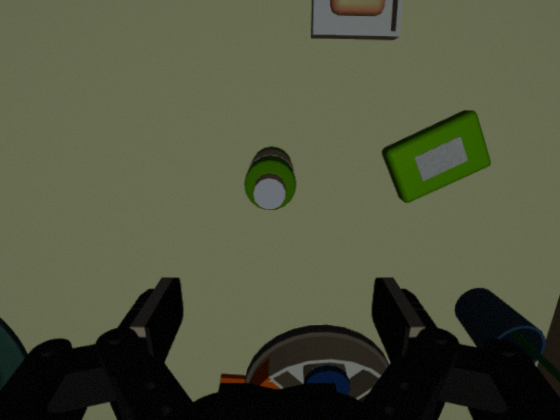

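The wrist view shows the bottle alone, with its white cap at (193,269) and the body around (183,271). I'll locate the cap and redo the tray-angle check with the camera pose rebuilt for w2.

```bash
python3 - <<'E'
from h import *
from scipy.spatial.transform import Rotation as R
i=robot.camera_info('wrist');s=robot.observe()
print('cap',atz('wrist',(193,269.5),128,i).round(1))
def T(p,q):
    M=np.eye(4);M[:3,:3]=R.from_quat(q).as_matrix();M[:3,3]=p;return M
i2=dict(i);i2['cam_to_world']=T([559,-35,257.1],[.5447,.8386,0,0])@np.linalg.inv(T(s['ee_pos'],s['eef_rot']))@np.array(i['cam_to_world'])
im=cv2.imread('pics/w2.png');hsv=cv2.cvtColor(im,cv2.COLOR_BGR2HSV)
m=cv2.inRange(hsv,(3,150,90),(25,255,255))
n,l,st,ce=cv2.connectedComponentsWithStats(m)
for k in range(1,n):
    if st[k,4]>100: print(st[k],ce[k].round(1),atz('wrist',ce[k][::-1],30,i2)[:2].round(1))
mm=m.copy();mm[:,203:]=0;mm[155:]=0
ys,xs=np.nonzero(mm);P=np.array([atz('wrist',(y,x),10,i2)[:2] for y,x in zip(ys,xs)])
(c,wh,a)=cv2.minAreaRect(P.astype(np.float32));print('bar',len(P),P.mean(0),c,wh,a)
E
```

```text
cap [521.1 293.1 128. ]
[ 178   97   86  133 1379] [205.9 144.6] [472.9 -32.7]
[ 216  137   60   60 2821] [245.7 166.7] [522.  -37.8]
[336 330  42  53 418] [355.3 348. ] [ 751.3 -206.3]
bar 479 [450.03133122 -30.12977014] (454.02655029296875, -31.304584503173828) (25.028076171875, 41.106834411621094) 70.12043762207031
```

The cap is at (521,293). The compartment and pointer lie at 175° and 174° about the axis, so the tray is clicked in. Next I descend on the bottle and grip its body at about 80 mm height.

```bash
python3 -m handwheel '{"travel":[[-0.22,0.28,0],[0,0,-1],[0,0,-1],[0,0,-1],[0,0,-1],[0,0,-1],[0,0,-1],[0,0,-1],[0,0,-0.8],[0,0,0]],"turn":[[0,0,0],[0,0,0],[0,0,0],[0,0,0],[0,0,0],[0,0,0],[0,0,0],[0,0,0],[0,0,0],[0,0,0]],"jaw":[85,85,85,85,85,85,85,85,85,85]}'; python3 -m handwheel '{"travel":[[0,0,0],[0,0,0],[0,0,0],[0,0,0],[0,0,0],[0,0,0],[0,0,0],[0,0,0]],"turn":[[0,0,0],[0,0,0],[0,0,0],[0,0,0],[0,0,0],[0,0,0],[0,0,0],[0,0,0]],"jaw":[40,40,40,40,40,40,40,40]}' 40
```

```text
clock: 11.53
ee_pos: [519.7, 291.5, 58.4]
eef_rot: [0.714, 0.7, -0.002, -0.001]
force: [-1.0, -0.3, -1.4]
finger_gap: 84.9
clock: 12.2
ee_pos: [521.9, 293.3, 63.5]
eef_rot: [0.714, 0.7, 0.001, 0.0]
force: [-3.8, -0.9, 9.6]
finger_gap: 47.5
```

```bash
python3 -m handwheel '{"travel":[[0,0,0.5],[0,0,0.9],[0,0,0.9],[0,0,0.9],[0,0,0.9],[0,-0.3,0.9],[0,-0.7,0.6],[0,-0.8,0],[0,-0.8,0],[0,-0.8,0]],"turn":[[0,0,0],[0,0,0],[0,0,0],[0,0,0],[0,0,0],[0,0,0],[0,0,0],[0,0,0],[0,0,0],[0,0,0]],"jaw":[40,40,40,40,40,40,40,40,40,40]}'; python3 -m handwheel '{"travel":[[0,-0.9,0],[0,-0.9,0],[0,-0.9,0],[0,-0.9,0],[0,-0.9,0],[0,-0.9,0],[0,-0.9,0],[0,-0.9,0],[0,-0.9,0],[0,-0.9,0]],"turn":[[0,0,0],[0,0,0],[0,0,0],[0,0,0],[0,0,0],[0,0,0],[0,0,0],[0,0,0],[0,0,0],[0,0,0]],"jaw":[40,40,40,40,40,40,40,40,40,40]}'; python3 -m handwheel '{"travel":[[0,-0.6,0],[0,-0.25,0],[0,0,0],[0,0,0]],"turn":[[0,0,0],[0,0,0],[0,0,0],[0,0,0]],"jaw":[40,40,40,40]}'; python3 - <<'E'
from h import *
s=robot.observe();print(np.round(s['q'],2))
snap('side','s4');snap('top','t4')
for c in('side','top'):
    for k in robot.pinpoint(c,'shampoo')[:1]: print(k,atz(c,k['location'],140).round(1))
E
```

```text
clock: 13.03
ee_pos: [521.4, 206.9, 203.4]
eef_rot: [0.714, 0.7, 0.001, 0.001]
force: [1.3, -0.1, -1.8]
finger_gap: 47.3
clock: 13.87
ee_pos: [521.3, -18.3, 203.1]
eef_rot: [0.714, 0.7, 0.0, 0.001]
force: [0.6, -0.8, -1.7]
finger_gap: 47.1
clock: 14.2
ee_pos: [521.5, -37.8, 202.4]
eef_rot: [0.714, 0.7, 0.0, 0.0]
force: [-0.6, 0.6, -1.5]
finger_gap: 47.0
[ 0.68  0.37 -0.81  1.88  0.31  1.03 -0.28]
{'location': [225.3, 245.7], 'conf': 0.92} [523.6 -32.8 140. ]
{'location': [184.6, 333.2], 'conf': 0.73} [ 643.6 -101.2  140. ]
```

View pics/s4.png

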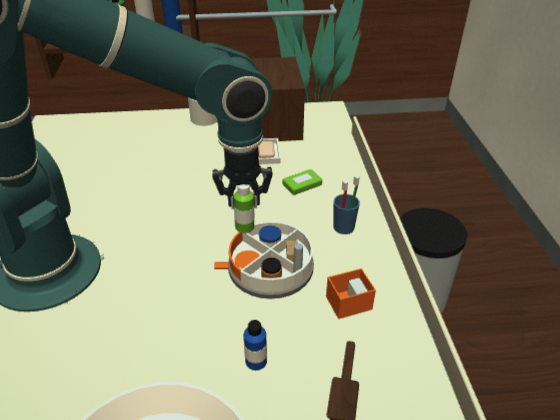

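The side view shows the bottle hanging upright at (215,244) above the orange compartment. The top detection at (185,333) is the post, so I ignore it. I'll lower about 108 mm.

```bash
python3 -m handwheel '{"travel":[[0,0,-0.7],[0,0,-0.8],[0,0,-0.8],[0,0,-0.8],[0,0,-0.6],[0,0,-0.35],[0,0,-0.2],[0,0,0],[0,0,0],[0,0,0]],"turn":[[0,0,0],[0,0,0],[0,0,0],[0,0,0],[0,0,0],[0,0,0],[0,0,0],[0,0,0],[0,0,0],[0,0,0]],"jaw":[40,40,40,40,40,40,40,40,40,40]}'
```

```text
clock: 15.23
ee_pos: [521.9, -38.5, 96.3]
eef_rot: [0.714, 0.7, 0.0, 0.0]
force: [0.3, 0.2, -1.5]
finger_gap: 46.7
```

```bash
python3 -m handwheel '{"travel":[[0,0,-0.06],[0,0,-0.04],[0,0,0],[0,0,0]],"turn":[[0,0,0],[0,0,0],[0,0,0],[0,0,0]],"jaw":[40,40,40,40]}'
```

```text
clock: 15.57
ee_pos: [521.7, -38.6, 93.3]
eef_rot: [0.714, 0.7, 0.0, 0.0]
force: [1.0, -0.4, 2.3]
finger_gap: 46.8
```

Contact: the force along z changed from -1.5 to +2.3 N. I'll release and rise straight up.

```bash
python3 -m handwheel '{"travel":[[0,0,0],[0,0,0],[0,0,0],[0,0,0],[0,0,0],[0,0,0],[0,0,0],[0,0,0],[0,0,0.3],[0,0,0.5]],"turn":[[0,0,0],[0,0,0],[0,0,0],[0,0,0],[0,0,0],[0,0,0],[0,0,0],[0,0,0],[0,0,0],[0,0,0]],"jaw":[52,58,64,70,76,82,82,82,82,82]}'; python3 -m handwheel '{"travel":[[0,0,0.8],[0,0,1],[0,0,1],[0,0,1],[0,0,1],[0,0,1],[0,0,1],[0,0,0],[0,0,0]],"turn":[[0,0,0],[0,0,0],[0,0,0],[0,0,0],[0,0,0],[0,0,0],[0,0,0],[0,0,0],[0,0,0]],"jaw":[82,82,82,82,82,82,82,82,82]}'; python3 - <<'E'
from h import *
s=robot.observe();print(np.round(s['ee_pos'],1))
i=robot.camera_info('wrist');a=snap('wrist','w5');b=snap('side','s5')
cv2.imwrite('pics/c5.png',np.hstack([a[:,60:460],b[150:360,160:360].repeat(2,0).repeat(2,1)])[:,:,::-1])
for t,z in(('caddy_base',0),('pointer',10),('post',134),('pocket',30),('shampoo',30)):
  for c in('wrist','side'):
    for k in robot.pinpoint(c,t)[:1]: print(c,t,round(k['conf'],2),np.round(k['location']),atz(c,k['location'],z).round(1))
E
```

```text
clock: 16.4
ee_pos: [520.8, -38.4, 113.0]
eef_rot: [0.714, 0.7, -0.0, -0.001]
force: [-0.2, 1.4, -0.5]
finger_gap: 82.0
clock: 17.15
ee_pos: [521.8, -38.4, 285.0]
eef_rot: [0.714, 0.7, 0.001, 0.001]
force: [0.1, -0.2, -1.2]
finger_gap: 81.9
[521.8 -38.4 285. ]
wrist caddy_base 0.81 [174. 324.] [580.  -46.4   0. ]
side caddy_base 0.97 [268. 273.] [587.4 -48.9  -0. ]
wrist pointer 0.55 [160. 205.] [431.9 -24.2  10. ]
side pointer 0.79 [267. 214.] [435.9 -41.   10. ]
wrist post 0.7 [262. 402.] [ 640.7 -106.1  134. ]
side post 0.66 [247. 300.] [ 648.1 -116.6  134. ]
side pocket 0.68 [262. 246.] [520.1 -48.7  30. ]
wrist shampoo 0.68 [173. 279.] [523.3 -37.8  30. ]
side shampoo 0.83 [261. 248.] [524.9 -45.9  30. ]
```

View pics/c5.png

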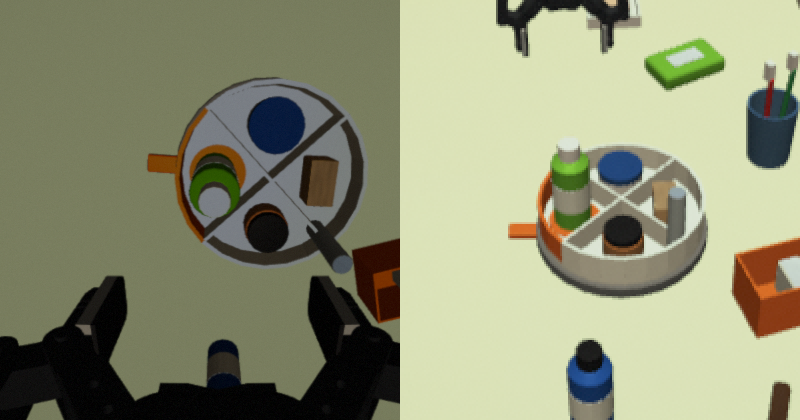

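The wrist view (left half) shows the bottle standing in the orange compartment at about (185,214), in line with the pointer at (162,162). The side view (right half) shows it upright at about (185,570). The gripper is clear, so I'm handing in.

```bash
python3 -c "
from cell import robot
robot.close_job()"
```

```text
the job is handed in; nothing more can be done
```

I turned the caddy by its post about 125° counter-clockwise and let it go. I then gripped the green shampoo bottle by its body, carried it upright to the orange compartment, set it down and backed the gripper off. The job was handed in shortly after 17 s on the robot clock, against the 72 s limit.

**Tray angle:** Before I placed the bottle, colour centroids put the compartment and pointer within about 1° of each other about the axis. A cruder check from the post and axis estimates differed by about 3°, still inside the 5° allowed. I did not see the tray move in the later views, but I did not recompute the angle after placing the bottle.

**Bottle:** At release, the force on the tool changed from -1.5 to +2.3 N, which I took as contact with the floor. In the last pictures the bottle stands upright, with its base at about (523, -38) mm. The compartment centre is at about (522, -38) mm, and the gripper is clear of everything.

**Disagreements:** The side camera's positions were up to about 15 mm off the wrist camera's in the last look. The top camera once took the post for the shampoo, and I ignored that reading. I did not measure the other items again at the end; the last pictures, which do not show all of them, gave no sign that any had moved.

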